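Nudge a vial rack home into an autosampler's locating corner

ROBOT

A 6-joint arm with a two-finger parallel gripper is mounted at the origin on the work surface. World frame = base frame: x ahead of the robot, y to its left, z up, the work surface at z = 0. Lengths are in m, angles in rad, forces in N, time in s.
With the tool pointing down it reaches from about 0.25 to 0.775 m from the base axis. Payload 4 kg.
Tool frame: the origin (TCP) lies between the finger pads, 19 mm behind the fingertips; this is the grasp point; z points along the fingers, y is the line along which they close (so a half turn about z gives the same grasp; the last joint's range is limited). The gripper opens to 94 mm and grips with 3 to 60 N. Pads are 16 mm wide; open, the fingers measure 119 mm over their backs; the gripper's body (75 mm by 177 mm) begins 78 mm behind the grasp point.
Start: joints at [1.182, 0.087, 1.371, -0, 1.684, -0.103], TCP at [0.155, 0.528, 0.224] pointing down, gripper open.
Joint ranges: [-3.1, 3.1], [-0.76, 2.03], [0.27, 2.55], [-1.08, 4.22], [0.17, 2.65], [-2.57, 2.57]. Speed limits (rad/s): [2.79, 2.79, 3.14, 3.14, 3.14, 3.14].

INTERFACE

Orientations are given as [roll, pitch, yaw] about the fixed x, y, z axes, in that order (R = Rz(yaw) Ry(pitch) Rx(roll)).
In Python, from bench import robot, snapshot, close_job, spotter gives the robot as it stands. The module is installed in compiled form; this text tells all that it offers.
- The arm moves only by the tool servo_tool, never from a script. Its argument "commands" is one flat list of numbers, 7 for each row, row after row: the shift along the tool's x, y, z in m, then the turn, a rotation vector about the tool's x, y, z in degrees, then the finger opening in m, from 0 to 0.094. In form: [x, y, z, ax, ay, az, grip, x, y, z, ax, ay, az, grip, ...]. A call has 1 to 10 rows; each row is the pose to reach, as a shift and turn from the pose commanded when the call began, along the tool's axes at that moment; what a row does not reach only later rows make up. A row lasts 1/8 s, in which the tool goes at most 62.5 mm and 10.7 degrees, less where a joint would pass 70% of its speed; a pose out of reach is approached as far as the arm can. A call with a gripper value outside its range is refused whole. The fingers move at their own pace and stop on an object; the grip force is fixed at half the most. Time passes only in rows, so rows that repeat a pose let the fingers close. It gives the time, the measured TCP pose, the force, the opening and the grip force at its end, in the units of the state.
- robot.get_obs(): the state, without advancing time (a new reading comes with each control period).
- snapshot(name): name is "side" or "top"; returns a dict with "img" (420x560x3 uint8, blue, green, red), "camera_matrix" (3x3 intrinsics, pixels), "extrinsics" (4x4, takes a point from camera to world coordinates). Camera axes: x right, y down, z forward; pixel columns grow to the right and rows downward; lengths in m; the calibration is good to about 2 mm. A picture is of the moment at which its call begins. There is no depth.
- close_job(): hands the job in; it is judged then, once.
Trained networks look in a picture, given as the dict that the camera call returned (one of the last four; its "shot" number tells which), for a name from the list of things; names that differ only in an ending like _2 or _b are one class to them, and where a whole thing is asked for, a point or a joint stands for the part that bears it (a point fixed in the world has none). Each returns a list of dicts, best first, with "conf" (0 to 1); they miss things now and then, are a little off and sometimes report something else, mostly with a low value. They report only what shows in the picture. A call takes as long as a camera call.
- spotter.trace(name, picture): "region" (420x560 bool, what is visible of it) and "box" ([left, top, width, height] in pixels, round what is visible of it).
The state is a dict: "time": time; "joint_positions": joint angles; "qvel": joint speeds; "joint_torque": joint torques, N m; "tool_pos": TCP position; "ee_rot": TCP orientation; "wrist_force": force on the tool from outside, world axes, zero at the start; "wrist_torque": the same for the moment, N m; "width": finger opening in m; "finger_force": force on a finger pad.
Only numpy, scipy, OpenCV 4.12 (cv2) and the standard library are available. Lean on these libraries where they do the work, as an engineer would, in place of code of your own. Each camera call takes 0.05 s, during which the arm holds its last target. There are 200 camera calls.

TASK

The white rack of red-capped vials stands askew on the autosampler's deck. Push it along the deck with the fingertips or the outside of the fingers until it sits square and fully home in the locating corner: its long rear side flush against the rear fence and its right-hand end flush against the side stop. Do not take it between the fingers, lift it or tip it, keep off the parked needle arm, and leave the three bottles where they stand.

Things in the scene. Friction and masses are not known exactly. Their poses are not given: they have to be found in the camera images.
- sampler: Autosampler fixed to the bench; its pose varies. Flat grey deck 260 (x) by 500 (y) mm, top 60 mm above the bench, on a white and blue housing; no lip in front or on the left. Origin under its centre at bench height; x points to its rear (away from the robot at yaw 0), y to its left, z up. Behind the fence an aluminium rail, 36 mm above the deck, front face at x = +105 mm.
- locating_corner (a point): Inner corner of the L of two aluminium locating strips, at deck height; axes as the sampler's; at (+85, -215, +60) mm in its frame. Strips 5 mm thick, 14 mm high above the deck. The rear fence runs from here 295 mm along +y, working face towards -x; the side stop 145 mm along -x, working face towards +y.
- rack: Loose white rack, red-capped vials fixed in it, 66 (x) by 150 (y) mm, 0.25 to 0.5 kg. Origin at the centre of its underside; x to its long rear side, y to its left end. Upright sides: base plate 0-8 mm, top plate 19-24 mm, end plates 0-30 mm high; caps reach 39 mm. Starts 30-75 mm short of home in x, 25-75 mm in y, turned up to 0.3 rad. Home: square, origin (-33, +75, 0) mm from locating_corner.
- rack_rear_right (a point): The rack's lower corner, at (+33, -75, 0) mm in its frame, that goes into the locating corner.
- rack_rear_left (a point): The rack's other rear lower corner, at (+33, +75, 0) mm in its frame, that goes against the rear fence.
- needle_arm: Parked needle arm, fixed; not to be touched. Origin on the deck at (0, +215, +60) mm in the sampler's frame, same axes. Column and carriage, 50 by 46 mm, around x = +112 mm, 225 mm high above the deck; from its top a 30 mm wide arm reaches forward to x = -23 mm, with a needle hanging at x = +20 mm into a white wash pot.
- standard_bottle: Small amber bottle with a white cap, 32 mm in diameter, 62 mm high, loose on the left front part of the deck; origin at the centre of its underside.
- eluent_bottle: Glass bottle with a black cap and two red fittings, 70 mm in diameter, 170 mm high, loose on the bench to one side of the sampler; origin at the centre of its underside.
- buffer_bottle: Glass bottle with a blue cap, 56 mm in diameter, 100 mm high, loose on the bench on the other side; origin at the centre of its underside.

How it is judged:
By the outcome, as a careful person would: the job done as asked, in the order asked, and still so for the second after the job is handed in, with the robot touching nothing.
It also fails if it takes over 40 s, if anything falls off the work surface, if the arm or the gripper's body presses on something with over 40 N, if the wrist force passes 120 N, or if a joint passes its speed limit or range.

## Working session

There is one attempt and no reset: what is moved stays moved. The work goes in short steps, Python scripts to look and compute and a tool call to move; the robot and the scene stay as the last step left them, time stands still between calls to the robot, and variables do not carry over. Pictures are saved under pics/ and viewed, at most 10 in all, crops included, and the job is handed in when it is done.

Besides the shell and the picture viewer there is one more tool, called as name(argument=value, ...) on one line, values as JSON. servo_tool: Moves the arm, as the interface text tells. Its arguments: {"type":"object","properties":{"commands":{"type":"array","items":{"type":"number"}}},"required":["commands"]}

```bash
mkdir -p pics; cat > h.py <<'E'
import numpy as np, cv2
from bench import robot, snapshot, close_job, spotter
def ray(s,uv):
    K=s["camera_matrix"];T=s["extrinsics"]
    d=T[:3,:3]@np.linalg.solve(K,np.array([uv[0],uv[1],1.]));return T[:3,3],d/np.linalg.norm(d)
def onz(s,uv,z):
    o,d=ray(s,uv);return o+d*(z-o[2])/d[2]
def proj(s,P):
    T=s["extrinsics"];c=(np.asarray(P)-T[:3,3])@T[:3,:3];p=c@s["camera_matrix"].T;return p[...,:2]/p[...,2:]
E
python3 - <<'E'
from h import *
for n in("top","side"):
    s=snapshot(n);cv2.imwrite(f"pics/{n}0.png",s["img"]);print(n,s["extrinsics"].round(3).tolist(),s["camera_matrix"][0,0])
    for k in("sampler","rack","needle_arm","standard_bottle","eluent_bottle","buffer_bottle"):
        r=spotter.trace(k,s)
        print(k,[(round(x["conf"],2),x["box"]) for x in r[:2]])
        if k=="rack" and r:
            c=cv2.findContours(r[0]["region"].astype("uint8"),0,2)[0];c=max(c,key=cv2.contourArea)
            print(cv2.approxPolyDP(c,3,True)[:,0].tolist())
print(robot.get_obs())
E
```

```text
top [[0.027, -0.996, 0.09, 0.512], [-1.0, -0.027, -0.002, -0.015], [0.004, -0.09, -0.996, 1.128], [0.0, 0.0, 0.0, 1.0]] 410.7204161502852
sampler [(0.75, [134.5, 147.8, 217.6, 120.3]), (0.33, [423.2, 211.4, 26.9, 27.8])]
rack []
needle_arm [(0.58, [132.5, 147.0, 42.8, 71.8])]
standard_bottle [(0.43, [196.3, 240.7, 17.0, 13.4]), (0.18, [254.3, 200.2, 64.8, 28.7])]
eluent_bottle [(0.82, [81.2, 204.6, 43.9, 26.5]), (0.25, [136.3, 146.4, 216.1, 121.4])]
buffer_bottle [(0.79, [418.9, 211.5, 34.8, 25.9]), (0.59, [254.4, 199.6, 61.8, 31.6])]
side [[0.871, -0.386, 0.305, 0.327], [-0.492, -0.665, 0.562, -0.528], [-0.014, -0.639, -0.769, 0.77], [0.0, 0.0, 0.0, 1.0]] 388.5347996868211
sampler [(0.76, [181.0, 56.0, 206.3, 251.1])]
rack [(0.7, [258.8, 186.2, 60.6, 61.6])]
[[280, 187], [261, 196], [260, 205], [296, 248], [317, 237], [320, 229]]
needle_arm [(0.6, [206.1, 52.3, 71.3, 83.3])]
standard_bottle [(0.76, [210.1, 158.4, 13.8, 21.3])]
eluent_bottle [(0.71, [189.2, 79.5, 28.9, 59.4]), (0.58, [180.6, 52.0, 200.8, 252.5])]
buffer_bottle [(0.88, [370.9, 354.8, 39.3, 47.7])]
{'time': 0.7, 'joint_positions': array([ 1.18190658e+00,  8.71360673e-02,  1.37066458e+00,  3.86244475e-06,
        1.68359005e+00, -1.03093893e-01]), 'qvel': array([-0.00188169, -0.00078365, -0.00215923, -0.00126719, -0.00076463,
       -0.00078389]), 'joint_torque': array([-1.59644464e-04, -3.39912057e+01, -3.02518094e+01,  7.18429824e-02,
        2.35613482e-02,  2.79421977e-05]), 'tool_pos': array([0.15506757, 0.52771748, 0.22435885]), 'ee_rot': array([3.14139137e+00, 1.69662367e-05, 2.85579723e+00]), 'wrist_force': array([-0.04226273, -0.45706152, -0.08558104]), 'wrist_torque': array([-0.02949142, -0.0368056 , -0.00522714]), 'finger_force': 0.0, 'width': 0.0942130528733229}
```

```bash
python3 - <<'E'
import cv2,numpy as np
t=cv2.imread("pics/top0.png")[130:280,120:370];s=cv2.imread("pics/side0.png")[40:320,170:400]
cv2.imwrite("pics/tc.png",cv2.resize(t,None,fx=3.2,fy=3.2,interpolation=2));cv2.imwrite("pics/sc.png",cv2.resize(s,None,fx=2.1,fy=2.1,interpolation=2))
E
```

```text
(no output)
```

View pics/tc.png

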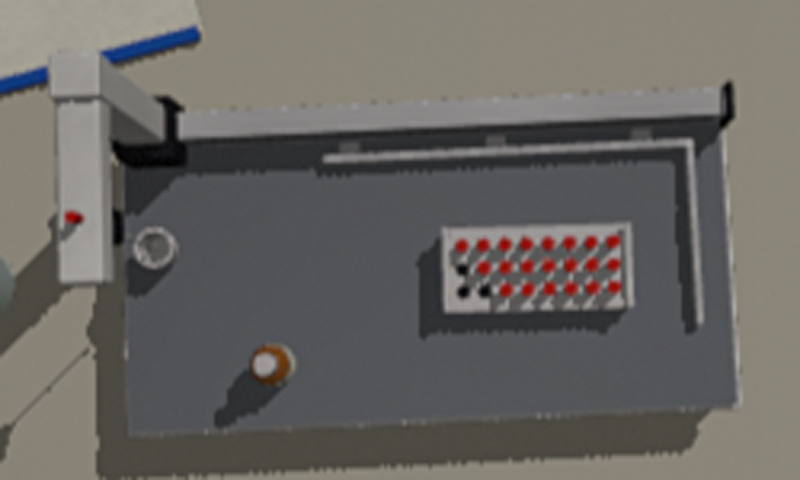

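View pics/sc.png

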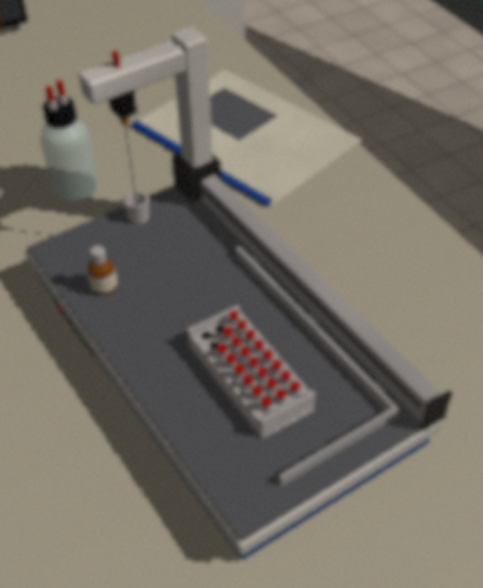

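Top crop: the rack's end-plate corners are at about (442,228), (630,223), (634,306) and (445,313), and the fence's inner corner is at (684,150). Side crop: the same rack sits in the middle of the deck, with the fence corner at (388,408). Nothing stands between the rack and the corner.

```bash
cat > fit.py <<'E'
from h import *
from scipy.optimize import least_squares
def tf(p,P):
    c,s=np.cos(p[2]),np.sin(p[2]);P=np.array(P,float)/1000;return np.c_[p[0]+c*P[:,0]-s*P[:,1],p[1]+s*P[:,0]+c*P[:,1],P[:,2]]
def fit(obs,p0):  # obs: list of (shot, pts mm, pix)
    f=lambda p:np.concatenate([(proj(s,tf(p,P))-np.array(q)).ravel() for s,P,q in obs])
    r=least_squares(f,p0,loss="soft_l1");return r.x,r.fun.reshape(-1,2)
def rel(S,R): # rack error in sampler frame: x,y short of home(mm), yaw
    c,s=np.cos(S[2]),np.sin(S[2]);d=np.array(R[:2])-S[:2]
    return np.array([(c*d[0]+s*d[1])*1000-52,(-s*d[0]+c*d[1])*1000+140,R[2]-S[2]])
E
python3 - <<'E'
from fit import *
t=snapshot("top");s=snapshot("side")
T=lambda L:np.array(L)/3.2+[119.7,129.7]
D=lambda L:np.array(L)/2.1+[169.7,39.7]
sp=[(-130,250,60),(-130,-250,60),(85,-215,74),(85,80,74),(-60,-215,74)]
tp=T([(128,435),(738,405),(685,150),(323,162),(695,325)]);dp=D([(27,252),(243,547),(386,408),(236,252),(280,478)])
rp=[(33,75,90),(33,-75,90),(-33,-75,90),(-33,75,90)]
rt=T([(442,228),(630,223),(634,306),(445,313)]);rd=D([(238,306),(315,396),(262,414),(187,329)])
for o,(a,b) in {"both":(1,1),"top":(1,0),"side":(0,1)}.items():
    pick=lambda P,q1,q2:[x for x,k in(((t,P,q1),a),((s,P,q2),b)) if k]
    S,e1=fit(pick(sp,tp,dp),[.55,0,0]);R,e2=fit(pick(rp,rt,rd),[.55,0,0])
    print(o,S.round(4),R.round(4),rel(S,R).round(3));
    if o=="both":print(e1.round(1).tolist(),e2.round(1).tolist())
E
```

```text
both [0.6023 0.0404 0.0731] [ 0.5991 -0.0471  0.0559] [-6.1562e+01  5.2890e+01 -1.7000e-02]
[[-0.3, 0.9], [2.6, 1.2], [1.6, -1.5], [1.2, -0.2], [1.8, -0.5], [-2.5, -3.1], [-1.7, -0.7], [2.8, -0.2], [-0.0, -2.2], [-0.6, -1.4]] [[0.5, -0.0], [0.6, -0.1], [0.4, -0.2], [0.2, -0.7], [-0.7, -1.0], [-0.3, -1.7], [-0.3, 3.4], [-0.3, -0.5]]
top [0.6023 0.0443 0.0687] [ 0.5984 -0.0461  0.0602] [-6.2104e+01  5.0020e+01 -8.0000e-03]
side [0.6013 0.0375 0.0792] [ 0.5989 -0.0493  0.0479] [-6.1249e+01  5.3742e+01 -3.1000e-02]
```

```bash
cat > to.py <<'E'
from h import *
from scipy.spatial.transform import Rotation as Rn
# S: sampler pose estimate; target given in sampler frame (mm, z world mm), yaw rel. sampler deg
S=np.array([.6023,.0415,.0725])
def to(sx,sy,z,yaw):
    o=robot.get_obs();c,s=np.cos(S[2]),np.sin(S[2])
    P=np.array([S[0]+(c*sx-s*sy)/1000,S[1]+(s*sx+c*sy)/1000,z/1000])
    R=Rn.from_euler("xyz",o["ee_rot"]);G=Rn.from_euler("xyz",[np.pi,0,S[2]+np.radians(yaw)])
    print("world",P.round(4),"shift",(R.inv().apply(P-o["tool_pos"])).round(4),"turn",(R.inv()*G).as_rotvec(degrees=True).round(2))
def now():
    o=robot.get_obs();c,s=np.cos(S[2]),np.sin(S[2]);d=o["tool_pos"][:2]-S[:2]
    print("t",o["time"],"S",((c*d[0]+s*d[1])*1e3).round(1),((-s*d[0]+c*d[1])*1e3).round(1),"z",o["tool_pos"][2].round(4),"yaw",np.degrees(o["ee_rot"][2]-S[2]).round(2),"F",o["wrist_force"].round(1))
E
python3 - <<'E'
from to import *
now();to(-76,-88,190,180)
E
```

```text
t 0.8 S -410.8 517.3 z 0.2243 yaw 159.47 F [-0.4 -0.4 -0.1]
world [ 0.5329 -0.0518  0.19  ] shift [-0.5258 -0.4495  0.0343] turn [ 1.000e-02  0.000e+00 -2.053e+01]
```

servo_tool(commands=[-0.526,-0.45,0.034,0,0,-20.5,0.094,-0.526,-0.45,0.034,0,0,-20.5,0.094,-0.526,-0.45,0.034,0,0,-20.5,0.094,-0.526,-0.45,0.034,0,0,-20.5,0.094,-0.526,-0.45,0.034,0,0,-20.5,0.094,-0.526,-0.45,0.034,0,0,-20.5,0.094,-0.526,-0.45,0.034,0,0,-20.5,0.094,-0.526,-0.45,0.034,0,0,-20.5,0.094,-0.526,-0.45,0.034,0,0,-20.5,0.094,-0.526,-0.45,0.034,0,0,-20.5,0.094])

```text
time: 2.05
tool_pos: [0.4932, 0.0082, 0.1942]
ee_rot: [3.141, 0.001, -3.07]
wrist_force: [0.5, 0.6, 0.7]
width: 0.0943
finger_force: 0.0
```

servo_tool(commands=[-0.036,-0.063,0.004,0,0,0,0.094,-0.036,-0.063,0.004,0,0,0,0.094,-0.036,-0.063,0.05,0,0,0,0.094,-0.036,-0.063,0.09,0,0,0,0.094,-0.036,-0.063,0.11,0,0,0,0.094,-0.036,-0.063,0.11,0,0,0,0.094])

```text
time: 2.8
tool_pos: [0.5312, -0.0489, 0.0824]
ee_rot: [3.14, -0.004, -3.069]
wrist_force: [1.1, -0.3, 0.1]
width: 0.094
finger_force: 0.0
```

```bash
python3 - <<'E'
from to import *
now();to(-20,-88,84,180)
s=snapshot("top");t=snapshot("side")
cv2.imwrite("pics/c1.png",np.hstack([cv2.resize(s["img"][150:270,190:370],None,fx=2.2,fy=2.2,interpolation=2),cv2.resize(t["img"][150:320,200:390],(400,264),interpolation=2)]))
E
```

```text
t 2.8 S -77.5 -85.0 z 0.0824 yaw -179.97 F [ 1.1 -0.3  0.1]
world [ 0.5887 -0.0477  0.084 ] shift [-0.0575 -0.003  -0.0018] turn [ 0.09 -0.21  0.03]
```

View pics/c1.png

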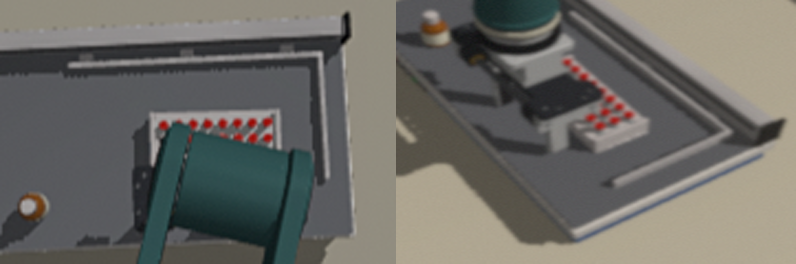

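The open fingers stand in front of the rack, one near each end, about 25 mm clear of it, and the path to the fence is free. Now I push to the rear.

servo_tool(commands=[-0.012,-0.003,-0.002,0,0,0,0.094,-0.02,-0.003,-0.002,0,0,0,0.094,-0.027,-0.003,-0.002,0,0,0,0.094,-0.034,-0.003,-0.002,0,0,0,0.094,-0.041,-0.003,-0.002,0,0,0,0.094,-0.048,-0.003,-0.002,0,0,0,0.094,-0.055,-0.003,-0.002,0,0,0,0.094,-0.062,-0.003,-0.002,0,0,0,0.094,-0.069,-0.003,-0.002,0,0,0,0.094,-0.075,-0.003,-0.002,0,0,0,0.094])

```text
time: 4.15
tool_pos: [0.6082, -0.0477, 0.0859]
ee_rot: [3.141, -0.0, -3.07]
wrist_force: [-2.7, -0.5, 2.8]
width: 0.094
finger_force: 1.6
```

servo_tool(commands=[-0.003,0,0.001,0,0,0,0.094,-0.006,0,0.001,0,0,0,0.094,-0.008,0,0.001,0,0,0,0.094,-0.009,0,0.001,0,0,0,0.094])

```text
time: 4.65
tool_pos: [0.6167, -0.0471, 0.0848]
ee_rot: [3.141, -0.0, -3.07]
wrist_force: [-2.0, -0.7, 1.7]
width: 0.0939
finger_force: 1.4
```

```bash
python3 - <<'E'
from to import *
now()
s=snapshot("top");t=snapshot("side")
cv2.imwrite("pics/c2.png",np.hstack([cv2.resize(s["img"][150:250,230:350],(440,367),interpolation=2),cv2.resize(t["img"][160:300,250:380],(341,367),interpolation=2)]))
E
```

```text
t 4.65 S 8.0 -89.4 z 0.0848 yaw -180.03 F [-2.  -0.7  1.7]
```

View pics/c2.png

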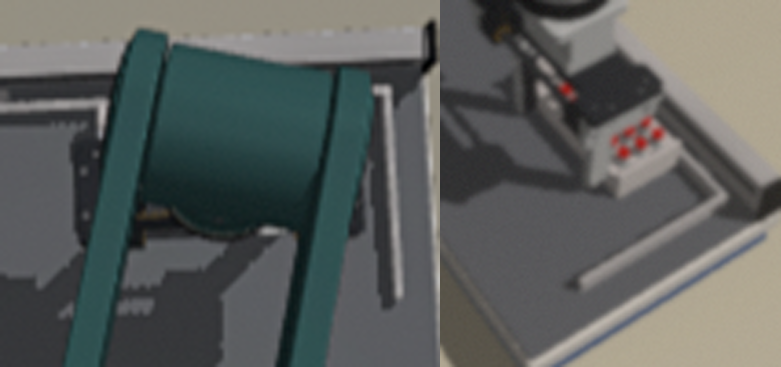

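The rack is nearly at the fence and the force is still only sliding friction, about 2 N. I keep going in small steps.

servo_tool(commands=[-0.001,0,0,0,0,0,0.094,-0.002,0,0,0,0,0,0.094,-0.003,0,0,0,0,0,0.094,-0.004,0,0,0,0,0,0.094])

```text
time: 5.25
tool_pos: [0.6176, -0.0471, 0.0848]
ee_rot: [3.141, -0.008, -3.069]
wrist_force: [-11.8, -1.1, 6.6]
width: 0.0942
finger_force: 6.1
```

servo_tool(commands=[0.012,0,0,0,0,0,0.094,0.02,0,0,0,0,0,0.094,0.02,0,-0.05,0,0,0,0.06,0.01,0.03,-0.1,0,0,10,0.03,-0.043,0.109,-0.1,0,0,90,0.02,-0.043,0.109,-0.1,0,0,90,0.02,-0.043,0.109,-0.1,0,0,90,0.02,-0.043,0.109,-0.1,0,0,90,0.02,-0.043,0.109,-0.1,0,0,90,0.02,-0.043,0.109,-0.1,0,0,90,0.02])

```text
time: 6.5
tool_pos: [0.6561, 0.0652, 0.1851]
ee_rot: [3.14, 0.0, 1.91]
wrist_force: [0.1, -0.7, -0.1]
width: 0.0211
finger_force: 0.0
```

```bash
python3 - <<'E'
from to import *
now();to(52,20,185,90)
s=snapshot("top");t=snapshot("side")
cv2.imwrite("pics/c3.png",np.hstack([cv2.resize(s["img"][150:250,230:350],(440,367),interpolation=2),cv2.resize(t["img"][160:300,250:380],(341,367),interpolation=2)]))
E
```

```text
t 6.5 S 55.4 19.8 z 0.1851 yaw 105.3 F [ 0.1 -0.7 -0.1]
world [0.6527 0.0652 0.185 ] shift [ 0.0011 -0.0032  0.0001] turn [ 1.10e-01 -1.00e-02  1.53e+01]
```

View pics/c3.png

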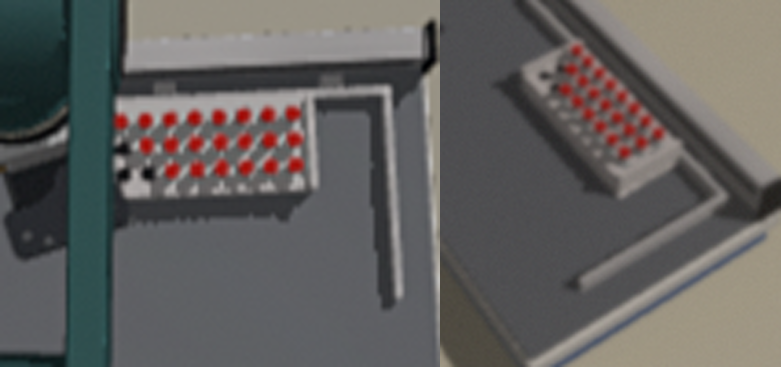

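Rear side is flush along the fence; about 50 mm remain to the side stop. I lower the nearly closed fingers beyond the left end.

servo_tool(commands=[0.001,-0.004,0,0,0,15.3,0.02,0.001,-0.004,0,0,0,15.3,0.02,0.001,-0.004,0.05,0,0,15.3,0.02,0.001,-0.004,0.09,0,0,15.3,0.02,0.001,-0.004,0.1,0,0,15.3,0.02,0.001,-0.004,0.1,0,0,15.3,0.02])

```text
time: 7.35
tool_pos: [0.6518, 0.0646, 0.0851]
ee_rot: [3.142, -0.0, 1.651]
wrist_force: [0.3, -0.7, 0.1]
width: 0.0199
finger_force: 0.0
```

```bash
python3 - <<'E'
from to import *
now();to(51,-50,85,90)
E
```

```text
t 7.35 S 51.0 19.5 z 0.0851 yaw 90.42 F [ 0.3 -0.7  0.1]
world [ 0.6568 -0.0047  0.085 ] shift [-0.0695 -0.0005  0.0001] turn [ 0.   -0.01  0.42]
```

servo_tool(commands=[-0.012,0,0,0,0,0.4,0.02,-0.02,0,0,0,0,0.4,0.02,-0.027,0,0,0,0,0.4,0.02,-0.034,0,0,0,0,0.4,0.02,-0.041,0,0,0,0,0.4,0.02,-0.048,0,0,0,0,0.4,0.02,-0.055,0,0,0,0,0.4,0.02,-0.061,0,0,0,0,0.4,0.02,-0.066,0,0,0,0,0.4,0.02,-0.07,0,0,0,0,0.4,0.02])

```text
time: 8.6
tool_pos: [0.657, -0.0055, 0.0848]
ee_rot: [-3.141, -0.0, 1.642]
wrist_force: [0.3, 3.0, 3.0]
width: 0.0199
finger_force: 1.7
```

servo_tool(commands=[-0.001,0,0,0,0,0,0.02,-0.002,0,0,0,0,0,0.02,-0.003,0,0,0,0,0,0.02,-0.003,0,0,0,0,0,0.02])

```text
time: 9.1
tool_pos: [0.6572, -0.0082, 0.0848]
ee_rot: [-3.141, 0.0, 1.642]
wrist_force: [0.2, 2.5, 2.0]
width: 0.0203
finger_force: 1.3
```

```bash
python3 - <<'E'
from to import *
now()
E
```

```text
t 9.1 S 51.2 -53.6 z 0.0848 yaw 89.95 F [0.2 2.5 2. ]
```

servo_tool(commands=[-0.001,0,0,0,0,0,0.02,-0.002,0,0,0,0,0,0.02,-0.003,0,0,0,0,0,0.02,-0.004,0,0,0,0,0,0.02])

```text
time: 9.6
tool_pos: [0.6573, -0.0097, 0.0849]
ee_rot: [-3.141, -0.005, 1.643]
wrist_force: [-0.7, 9.7, 2.0]
width: 0.02
finger_force: 4.7
```

servo_tool(commands=[-0.001,0,0,0,0,0,0.02,-0.002,0,0,0,0,0,0.02,-0.002,0,0,0,0,0,0.02])

```text
time: 9.98
tool_pos: [0.6573, -0.0097, 0.0849]
ee_rot: [-3.141, -0.008, 1.644]
wrist_force: [-1.4, 11.8, 2.2]
width: 0.0198
finger_force: 6.0
```

servo_tool(commands=[0.012,0,0,0,0,0,0.02,0.02,0,0,0,0,0,0.02,0.02,0,-0.05,0,0,0,0.02,0.01,0,-0.1,0,0,-10,0.02,-0.084,-0.071,-0.1,0,0,-90,0.02,-0.084,-0.071,-0.1,0,0,-90,0.03,-0.084,-0.071,-0.1,0,0,-90,0.06,-0.084,-0.071,-0.1,0,0,-90,0.094,-0.084,-0.071,-0.1,0,0,-90,0.094,-0.084,-0.071,-0.1,0,0,-90,0.094])

```text
time: 11.22
tool_pos: [0.5927, -0.1039, 0.1848]
ee_rot: [-3.14, -0.0, 2.946]
wrist_force: [0.3, -0.3, 0.2]
width: 0.0665
finger_force: 0.0
```

```bash
python3 - <<'E'
from to import *
now();to(-18,-140,185,180)
s=snapshot("top");t=snapshot("side")
cv2.imwrite("pics/c4.png",np.hstack([cv2.resize(s["img"][150:250,230:350],(440,367),interpolation=2),cv2.resize(t["img"][160:300,250:380],(341,367),interpolation=2)]))
E
```

```text
t 11.225 S -20.1 -144.4 z 0.1848 yaw 164.65 F [ 0.3 -0.3  0.2]
world [ 0.5945 -0.0994  0.185 ] shift [-0.0008  0.0047 -0.0002] turn [-8.000e-02 -1.000e-02 -1.535e+01]
```

View pics/c4.png

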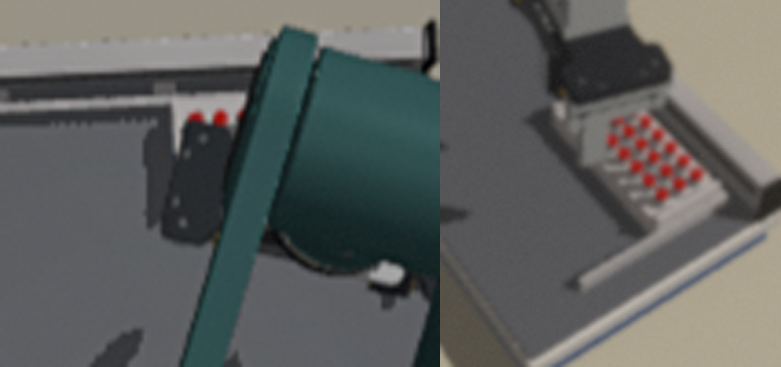

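The rack lies in the corner, touching the stop and the fence. Now a second, gentle press to the rear to make sure it is square.

servo_tool(commands=[-0.001,0.006,0,0,0,-15.4,0.094,-0.001,0.006,0,0,0,-15.4,0.094,-0.001,0.006,0,0,0,-15.4,0.094,-0.001,0.006,0.05,0,0,-15.4,0.094,-0.001,0.006,0.09,0,0,-15.4,0.094,-0.001,0.006,0.1,0,0,-15.4,0.094,-0.001,0.006,0.1,0,0,-15.4,0.094])

```text
time: 12.2
tool_pos: [0.5952, -0.0975, 0.085]
ee_rot: [3.142, -0.0, -3.075]
wrist_force: [0.3, 0.6, -0.6]
width: 0.0937
finger_force: 0.0
```

```bash
python3 - <<'E'
from to import *
now();to(9,-139,85,180)
E
```

```text
t 12.2 S -17.2 -138.1 z 0.085 yaw -180.33 F [ 0.3  0.6 -0.6]
world [ 0.6213 -0.0965  0.085 ] shift [-0.0262 -0.0007  0.    ] turn [ 0.   -0.02 -0.33]
```

servo_tool(commands=[-0.008,0,0,0,0,-0.3,0.094,-0.014,0,0,0,0,-0.3,0.094,-0.019,0,0,0,0,-0.3,0.094,-0.022,0,0,0,0,-0.3,0.094,-0.024,0,0,0,0,-0.3,0.094,-0.026,0,0,0,0,-0.3,0.094,-0.028,0,0,0,0,-0.3,0.094,-0.028,0,0,0,0,-0.3,0.094])

```text
time: 13.2
tool_pos: [0.6211, -0.0956, 0.0848]
ee_rot: [3.141, -0.005, -3.068]
wrist_force: [-5.9, -0.4, 2.5]
width: 0.094
finger_force: 3.1
```

servo_tool(commands=[-0.001,0,0,0,0,0,0.094,-0.002,0,0,0,0,0,0.094,-0.002,0,0,0,0,0,0.094])

```text
time: 13.58
tool_pos: [0.6212, -0.0956, 0.0848]
ee_rot: [3.141, -0.009, -3.068]
wrist_force: [-11.5, -0.5, 7.0]
width: 0.094
finger_force: 5.6
```

servo_tool(commands=[0.012,0,0,0,0,0,0.094,0.025,0,0,0,0,0,0.094,0.025,0,-0.05,0,0,0,0.094,0.1,0.0,-0.12,0,0,0,0.094,0.22,0.15,-0.14,0,0,0,0.094,0.22,0.15,-0.14,0,0,0,0.094,0.22,0.15,-0.14,0,0,0,0.094,0.22,0.15,-0.14,0,0,0,0.094,0.22,0.15,-0.14,0,0,0,0.094])

```text
time: 14.7
tool_pos: [0.3939, 0.039, 0.2261]
ee_rot: [-3.141, 0.004, -3.066]
wrist_force: [-0.4, -0.2, -0.4]
width: 0.0938
finger_force: 0.0
```

```bash
python3 - <<'E'
from to import *
now()
s=snapshot("top");t=snapshot("side")
cv2.imwrite("pics/c5.png",np.hstack([cv2.resize(s["img"][155:235,265:365],(440,352),interpolation=2),cv2.resize(t["img"][190:290,270:370],(352,352),interpolation=2)]))
E
```

```text
t 14.7 S -208.0 12.6 z 0.2261 yaw -179.8 F [-0.4 -0.2 -0.4]
```

View pics/c5.png

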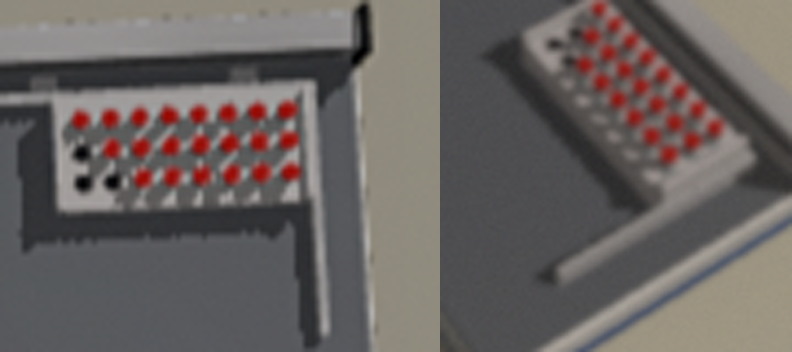

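The top view shows the rear side along the whole fence and the right end against the stop with no gap. The side view shows the same, with the robot clear of everything. I'm handing the job in.

```bash
python3 -c "
from h import *
print(close_job())"
```

```text
the job is handed in; nothing more can be done
None
```

The rack sits square and home in the locating corner, flush with the rear fence and side stop by contact force and camera view; I handed the job in at about 15 s with the arm clear, and the judge's verdict was not shown.

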